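# Stamp a batch of pressed bars on the hand-lever press

## Robot

A 6-joint arm with a two-finger parallel gripper is mounted at the origin on the work surface. World frame = base frame: x ahead of the robot, y to its left, z up, the work surface at z = 0. Lengths are in m, angles in rad, forces in N, time in s.
With the tool pointing down it reaches from about 0.375 to 0.925 m from the base axis. Payload 5.7 kg.
Tool frame: the origin (TCP) lies midway between the tips of the shut fingers; the grasp point (between the pads) lies 19 mm behind it; z points along the fingers, y is the line along which they close (so a half turn about z gives the same grasp; the last joint's range is limited). The gripper opens to 85 mm and grips with 20 to 120 N. Pads are 22 mm wide; open, the fingers measure 114 mm over their backs; the gripper's body (76 mm by 85 mm) begins 54 mm behind the grasp point. The pads swing forward as they close: fully open they stand 13 mm farther back than shut.
Start: joints at [1.058, 0.359, 1.51, -0, 1.272, -0.115], TCP at [0.232, 0.553, 0.231] pointing down, gripper open.
Joint ranges: [-2.97, 2.97], [-1.01, 2.36], [0.21, 2.38], [-0.96, 4.11], [0.2, 2.71], [-2.98, 2.98]. Speed limits (rad/s): [2.39, 2.39, 3.14, 3.14, 3.14, 3.14].

## Interface

Orientations are given as a unit quaternion [x, y, z, w].
In Python, from plant import bot gives the robot as it stands.
- The arm moves only by the shell command python3 -m handwheel 'ROWS' [FORCE]. ROWS is JSON, a list of rows, each a list of 7 numbers: the turn, a rotation vector about the tool's x, y, z as a fraction of full scale, then the shift along the tool's x, y, z as a fraction of full scale, then the opening, from 0 (shut) to 1 (fully open). A call has 1 to 20 rows; each row shifts and turns the commanded pose from where the row before left it, along the tool's axes as they then stand; what a row does not reach is not made up. Full scale, the value 1, is 120 mm for a shift and 4 degrees for a turn. A row lasts 1/8 s, in which the tool goes at most 62.5 mm and 10.7 degrees, less where a joint would pass 70% of its speed; a pose out of reach is approached as far as the arm can. A call with a number of a shift or a turn outside -1 to 1 is refused whole. A call with a gripper value outside its range is refused whole. The fingers move at their own pace and stop on an object; FORCE is the grip in N (left out, the last holds). Time passes only in rows, so rows that do not move let the fingers close. It gives the time, the measured TCP pose, the force, the opening and the grip force at its end, in the units of the state.
- bot.observe(): the state, without advancing time (a new reading comes with each control period).
- bot.capture(name): name is "scene" or "top"; returns a dict with "frame" (420x560x3 uint8, blue, green, red), "vfov" (degrees; the focal length in pixels is half the picture's height over the tangent of half this angle, whatever the lens; pixels are square), "cx", "cy" (the principal point, pixels), "k1" (the pictures are not rectified: a ray, as slopes to the right and down, at radius r is drawn at 1 + k1 r^2 times it, then the intrinsics apply), "cam_to_world" (4x4, takes a point from camera to world coordinates). Camera axes: x right, y up, looking along -z (the intrinsics and any distortion apply to the point x, -y, -z); pixel columns grow to the right and rows downward; lengths in m; the calibration is good to about 2 mm. A picture is of the moment at which its call begins. There is no depth.
- bot.finish_job(): hands the job in; it is judged then, once.
The state is a dict: "clock": time; "qpos": joint angles; "dq": joint speeds; "joint_efforts": joint torques, N m; "ee_pos": TCP position; "ee_rot": TCP orientation; "force": force on the tool from outside, world axes, zero at the start; "torque": the same for the moment, N m; "finger_gap": finger opening in m; "grasp_force": force on a finger pad.
Only numpy, scipy, OpenCV 4.12 (cv2) and the standard library are available. Lean on these libraries where they do the work, as an engineer would, in place of code of your own. Each camera call takes 0.05 s, during which the arm holds its last target. There are 200 camera calls.

## Task

Lay all the brown bars from the wooden tray side by side, flat on the bed of the lever press along its yellow line and between the lever's arms, then pull the lever down until you feel its brass bar bear firmly on them all, without crushing them, and hold it there for two seconds. Ease the sprung lever slowly all the way back up, never letting it fly back, and then lay all the stamped bars flat in the compartments of the blue packing tray. Leave the other things on the bench where they are.

Things in the scene. Friction and masses are not known exactly. Their poses are not given: they have to be found in the camera images.
- press: green hand-lever stamping press, fixed: a base plate 300 x 270 x 12 mm with two hinge posts (outer faces 308 mm apart, 100 mm high) at its far side. Origin: on the table, under the centre of the bed; x points from the lever's handle side to the hinge, y along the hinge, z up.
- bed: flat steel bed of the press, 130 (x) x 270 (y) mm, fixed, with a thin yellow line along y through its middle: the stamping bar comes down on this line. Origin 30 mm below the centre of its flat top; axes parallel to the press. Its top is set 30 to 38 mm above the table. A stop rail, 10 mm high and 10 mm thick, runs along its far (+x) side: its near face is 45 mm from the line.
- press_lever (a joint): angle of the red lever yoke, rad: 0 = fully up at rest (arms 1.29 rad above level), grows as the handle is pulled towards the press's -x and down; 1.29 = arms level. It meets bars on the bed at 1.26 to 1.32 depending on the bed's height; empty, it stops at 1.42. Sprung back to 0: 5 N at the handle to start, 8 N at the bottom; let go, it flies back at over 2 rad/s.
- lever_grip (a point): middle of the lever's black round handle bar, 18 mm in diameter, parallel to the press's y, free over 230 mm between the two yoke arms (each 12 mm thick, 18 mm deep). It swings on a circle of 270 mm radius about point lever_hinge in the press's x-z plane; it can be pinched from above and then turns in the fingers.
- stamp_bar (a point): middle of the lever's brass stamping bar, 20 mm in diameter and 230 mm long, parallel to the handle, 180 mm from the hinge in the plane of the yoke arms; it swings with the lever.
- lever_hinge (a point): fixed point on the lever's hinge axis, midway between the posts: 180 mm along the press's +x from its origin and 80 mm above the table.
- stock_tray: wooden tray, 210 (x) x 190 (y) mm, fixed, 18 mm high with a 6 mm floor, so its rims and its cross divider stand 12 mm above the floor: four compartments of about 96 x 86 mm centred at x = +-51, y = +-46 mm. Origin: centre of its underside. The brown bars start here, one to a compartment.
- pack_tray: blue plastic packing tray, of the same shape, size and axes as the stock tray; empty at the start. Origin: centre of its underside.
- bar0: dark brown pressed bar, 44 (x) x 60 (y) x 36 (z) mm, about 0.16 kg, loose; origin at the centre of its underside, z up. All bars are alike; only two or three of the four are there in a run.
- bar1: dark brown pressed bar, 44 (x) x 60 (y) x 36 (z) mm, about 0.16 kg, loose; origin at the centre of its underside, z up. All bars are alike; only two or three of the four are there in a run.
- bar2: dark brown pressed bar, 44 (x) x 60 (y) x 36 (z) mm, about 0.16 kg, loose; origin at the centre of its underside, z up. All bars are alike; only two or three of the four are there in a run.
- bar3: dark brown pressed bar, 44 (x) x 60 (y) x 36 (z) mm, about 0.16 kg, loose; origin at the centre of its underside, z up. All bars are alike; only two or three of the four are there in a run.
- can: bystander: can, 60 mm across, 100 mm high, near the press; origin at its underside.
- jar: bystander: jar, 64 mm across, 90 mm high, near the press; origin at its underside.
- brush: bystander: hand brush lying near the robot; origin under its middle.
- scraper: bystander: steel blade scraper with a wooden grip, lying flat, about 150 x 75 mm; origin at its underside.
- mug: bystander: white mug, 80 mm across, 90 mm high; origin at its underside.
- spare_board: bystander: dark wooden board, 150 x 70 x 18 mm; origin at its underside.
- carton: bystander: closed carton, 100 x 120 x 70 mm; origin at its underside.

How it is judged:
By the outcome, as a careful person would: the job done as asked, in the order asked, and still so for the second after the job is handed in, with the robot touching nothing.
Of bar0, bar1, bar2, bar3 only 2 to 3 are there at a start; the rules pass over those that are not, and their reading is None.
At some moment in a run one of bar0, bar1, bar2, bar3 may be knocked a few centimetres aside while the robot is not near it.
It also fails if it takes over 210 s, if anything falls off the work surface, if the arm or the gripper's body presses on something with over 40 N, if the wrist force passes 120 N, or if a joint passes its speed limit or range.

## Working session

There is one attempt and no reset: what is moved stays moved. The work goes in short steps, Python scripts to look and compute and a shell command to move; the robot and the scene stay as the last step left them, time stands still between calls to the robot, and variables do not carry over. Pictures are saved under pics/ and viewed, at most 16 in all, crops included, and the job is handed in when it is done.

```bash
ls; mkdir -p pics; python3 - <<'E'
from plant import bot
import cv2,pickle
for n in("scene","top"):
    c=bot.capture(n);cv2.imwrite(f"pics/{n}0.png",c["frame"]);pickle.dump(c,open(f"{n}0.pkl","wb"))
    print(n,c["vfov"],c["cx"],c["cy"],c["k1"],c["cam_to_world"])
print(bot.observe())
E
```

```text
pics
scene 45.3442251465613 278.5077914421839 214.46805223529762 -0.028374765444223418 [[ 0.44037927 -0.76897084  0.4634112   1.29980822]
 [ 0.89780465  0.37511425 -0.23072952 -0.39618672]
 [ 0.00359212  0.51766123  0.85557814  1.6125696 ]
 [ 0.          0.          0.          1.        ]]
top 53.29345370247315 275.11989737805237 211.68591034871594 0.027854644920828293 [[-0.005959    0.98095461 -0.19414568  0.2339454 ]
 [-0.99997039 -0.00679074 -0.00361885 -0.00791947]
 [-0.00486832  0.19411837  0.98096603  1.70184677]
 [ 0.          0.          0.          1.        ]]
{'clock': 0.1, 'qpos': array([ 1.05791145e+00,  3.59420664e-01,  1.51129931e+00,  3.24357569e-05,
        1.27252548e+00, -1.15108754e-01]), 'dq': array([ 0.00075834, -0.00090202, -0.00066623, -0.00028422, -0.0003493 ,
        0.00129491]), 'joint_efforts': array([ 7.16645845e-04, -5.28653419e+01, -2.79350281e+01, -2.54802735e-04,
        4.99283386e-03, -8.34560836e-06]), 'ee_pos': array([0.23212447, 0.55262491, 0.23055446]), 'ee_rot': array([ 1.97584049e-01,  9.80285601e-01, -7.81208406e-04, -2.69984244e-04]), 'force': array([-1.02316724,  0.78898372, -0.05632868]), 'torque': array([0.04457837, 0.00610807, 0.00789985]), 'grasp_force': 0.0, 'finger_gap': 0.0851475761598482}
```

View pics/scene0.png

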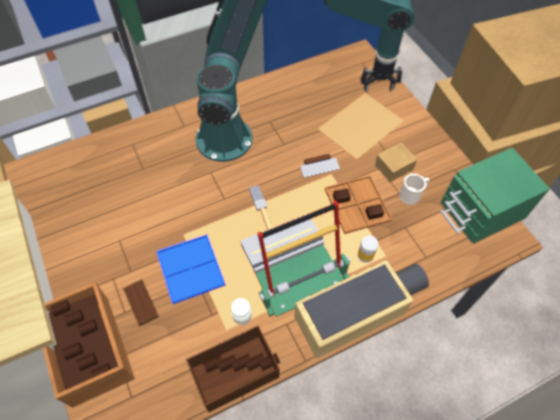

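View pics/top0.png

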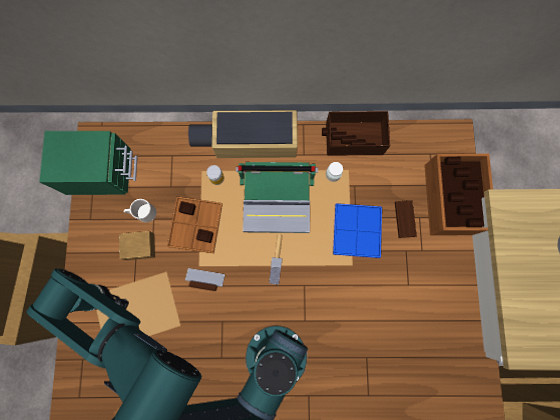

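Scene: the press is near (295,255), stock tray (358,205) with dark bars, pack tray (190,268). Top: stock tray (195,224), bars (187,208) and (204,236), press bed (276,216), pack tray (358,230). Next, closer crops.

```bash
cat > h.py <<'E'
import numpy as np,cv2,pickle
from scipy.spatial.transform import Rotation as R
def intr(c):
    f=c["frame"].shape[0]/2/np.tan(np.radians(c["vfov"]/2)); return f
def proj(c,P):
    P=np.atleast_2d(P).astype(float);T=np.linalg.inv(c["cam_to_world"]);p=P@T[:3,:3].T+T[:3,3]
    s=np.c_[p[:,0],-p[:,1]]/-p[:,2:];r2=(s**2).sum(1,keepdims=True);s=s*(1+c["k1"]*r2)
    return s*intr(c)+[c["cx"],c["cy"]]
def unproj(c,px,z):
    px=np.atleast_2d(px).astype(float);d=(px-[c["cx"],c["cy"]])/intr(c);s=d.copy()
    for _ in range(10): s=d/(1+c["k1"]*(s**2).sum(1,keepdims=True))
    v=np.c_[s[:,0],-s[:,1],-np.ones(len(s))]@c["cam_to_world"][:3,:3].T;o=c["cam_to_world"][:3,3]
    return o+v*((z-o[2])/v[:,2:])
def crop(c,name,x0,y0,w,h,k):
    cv2.imwrite(f"pics/{name}.png",cv2.resize(c["frame"][y0:y0+h,x0:x0+w],None,fx=k,fy=k,interpolation=cv2.INTER_CUBIC))
E
python3 - <<'E'
from h import *
c=pickle.load(open("top0.pkl","rb"));crop(c,"t1",160,150,160,120,5)
crop(c,"t2",260,150,160,120,5)
c=pickle.load(open("scene0.pkl","rb"));crop(c,"s1",230,160,180,135,4)
E
```

```text
(no output)
```

View pics/t1.png

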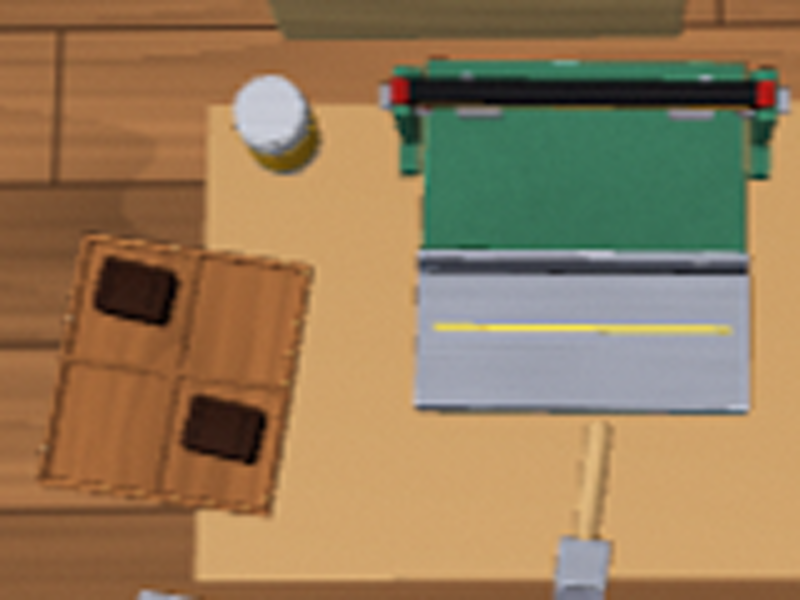

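View pics/t2.png

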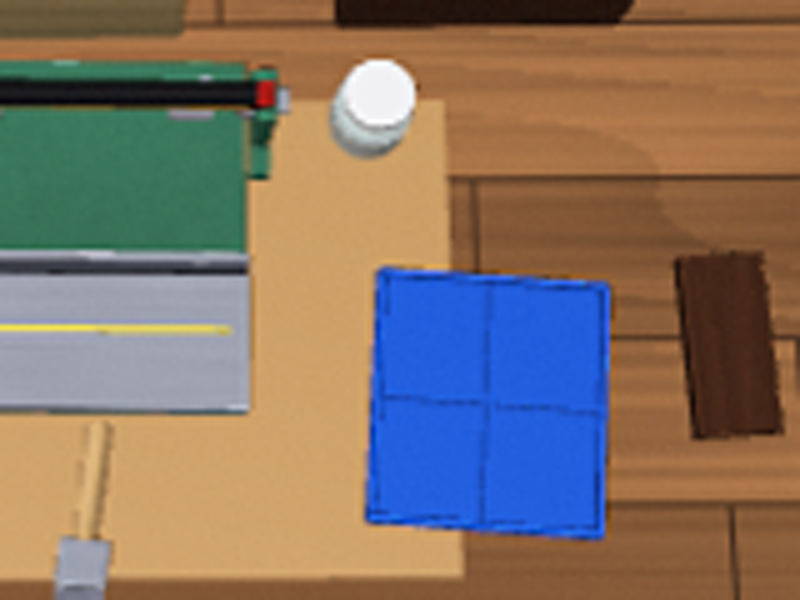

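View pics/s1.png

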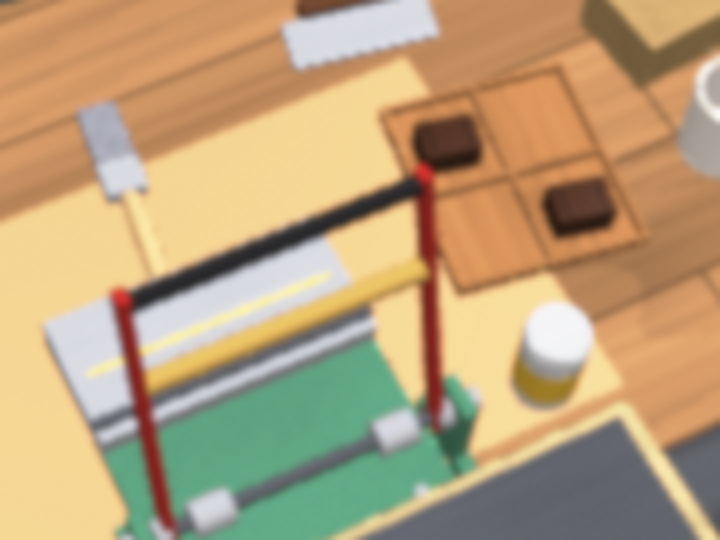

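Two bars in the stock tray (crop t1: (135,290), (225,430)); yellow line from (433,327) to (731,330); pack tray corners (378,268), (609,284), (604,538), (367,521) in t2. In s1, the lever is up with the brass bar above the line.

```bash
cat >> h.py <<'E'
from scipy.optimize import minimize
def boxpts(x,y,yaw,z0,d=(.044,.060,.036)):
    s=np.array([[a,b] for a in(-1,1) for b in(-1,1)])*np.array(d[:2])/2
    q=s@np.array([[np.cos(yaw),np.sin(yaw)],[-np.sin(yaw),np.cos(yaw)]])+[x,y]
    return np.r_[np.c_[q,np.full(4,z0)],np.c_[q,np.full(4,z0+d[2])]]
def fit(c,mask,p0,z0):
    """fit x,y,yaw of a bar to a mask (soft IoU, drawn 8x)"""
    k=8
    u0,v0=np.maximum(proj(c,[p0[0],p0[1],z0])[0].astype(int)-25,0)
    m=cv2.resize(mask[v0:v0+50,u0:u0+50].astype(np.float32),None,fx=k,fy=k,interpolation=cv2.INTER_LINEAR)
    def cost(p):
        q=(proj(c,boxpts(*p,z0))-[u0,v0]+.5)*k-.5
        im=np.zeros_like(m);cv2.fillConvexPoly(im,cv2.convexHull(q.astype(np.float32)).round().astype(np.int32),1.)
        return np.abs(im-m).sum()/k/k
    best=None
    for y in(-.5,-.3,0,.3,.5) if len(p0)<3 else (0,):
        q0=[p0[0],p0[1],(p0[2] if len(p0)>2 else 0)+y]
        r=minimize(cost,q0,method="Nelder-Mead",options=dict(initial_simplex=[q0]+[np.add(q0,d) for d in((.01,0,0),(0,.01,0),(0,0,.2))],xatol=1e-5,fatol=.05))
        if best is None or r.fun<best.fun:best=r
    return best.x,best.fun
def dark(c): return c["frame"].max(2)<75
def tri(c1,p1,c2,p2):
    a=[unproj(c1,p1,0)[0],unproj(c1,p1,.3)[0]];b=[unproj(c2,p2,0)[0],unproj(c2,p2,.3)[0]]
    A=np.c_[a[1]-a[0],-(b[1]-b[0])];s,res,_,_=np.linalg.lstsq(A,b[0]-a[0],rcond=None)
    return (a[0]+A[:,0]*s[0]+b[0]-A[:,1]*s[1])/2
E
python3 - <<'E'
from h import *
np.set_printoptions(precision=4,suppress=True)
t=pickle.load(open("top0.pkl","rb"));s=pickle.load(open("scene0.pkl","rb"))
f=lambda p,o,k:(np.array(p)+.5)/k-.5+o
st=unproj(t,f([(85,235),(312,266),(268,515),(42,480)],[160,150],5),.018);print("stock",st[:,:2],st.mean(0))
pk=unproj(t,f([(378,268),(609,284),(604,538),(367,521)],[260,150],5),.018);print("pack",pk[:,:2],pk.mean(0))
yl=f([(433,327),(731,330)],[160,150],5);print("line",unproj(t,yl,.034))
ys=f([(330,276),(88,374)],[230,160],4);print("tri",tri(t,yl[0],s,ys[0]),tri(t,yl[1],s,ys[1]))
print("bed near",unproj(t,f([(415,408),(748,410)],[160,150],5),.034))
print("handle", tri(t,f((580,93),[160,150],5),s,f((270,240),[230,160],4)))
print("handle ends",tri(t,f((410,92),[160,150],5),s,f((412,190),[230,160],4)),tri(t,f((755,93),[160,150],5),s,f((135,298),[230,160],4)))
for g in[(135,290),(225,430)]:
    p=unproj(t,f(g,[160,150],5),.03)[0]
    for c in(t,s): print("bar",fit(c,dark(c),p[:2],.006))
print("joint0");m=dark(t)[150:270,160:320];print(m.sum())
E
```

```text
stock [[0.6335 0.4047]
 [0.606  0.2169]
 [0.4011 0.2484]
 [0.4307 0.4312]] [0.5179 0.3253 0.018 ]
pack [[ 0.6011 -0.249 ]
 [ 0.5863 -0.4375]
 [ 0.3786 -0.4219]
 [ 0.3932 -0.2331]] [ 0.4898 -0.3354  0.018 ]
line [[ 0.5511  0.1156  0.034 ]
 [ 0.547  -0.126   0.034 ]]
tri [0.551  0.1144 0.0318] [ 0.5467 -0.1256  0.0362]
bed near [[ 0.4849  0.1296  0.034 ]
 [ 0.4814 -0.1384  0.034 ]]
handle [ 0.652  -0.0086  0.341 ]
handle ends [0.656  0.1081 0.3341] [ 0.6521 -0.1229  0.3427]
bar (array([ 0.584 ,  0.3589, -0.2608]), np.float64(66.9151611328125))
bar (array([ 0.5854,  0.3543, -0.7807]), np.float64(199.4134521484375))
bar (array([ 0.4694,  0.2836, -0.2567]), np.float64(72.4674072265625))
bar (array([0.4897, 0.2483, 0.6817]), np.float64(229.4324951171875))
joint0
863
```

```bash
python3 - <<'E'
from h import *
t=pickle.load(open("top0.pkl","rb"));s=pickle.load(open("scene0.pkl","rb"))
print(t["frame"][200:220,178:200,2]);print(s["frame"][186:206,330:354,2])
E
```

```text
[[132 169 169 172 170 161 163 162 156 149 148 143 145 139 116 115 129 131
  137 146 161 168]
 [153 170 140  92  74 106 134 155 167 158 159 164 164 156 144 137 138 147
  138 129 146 136]
 [157 172 121  44  41  50  56  62  70  84 110 153 172 163 153 145 150 154
  150 150 152 131]
 [169 157  97  42  37  36  43  43  43  47  51  64  81  79  97 117 137 160
  152 154 156 131]
 [172 131  61  42  41  42  45  47  45  45  45  41  43  38  46  53  72 128
  155 153 143 128]
 [173 128  57  40  41  50  47  46  48  49  48  46  42  43  45  36  24 104
  157 152 138 126]
 [148  93  48  41  42  50  49  48  51  49  48  48  42  42  48  38  13  56
  124 152 123 119]
 [153  94  46  39  41  49  49  51  47  50  48  49  39  39  49  34  10  68
  133 153 128 129]
 [131  64  45  42  44  51  52  50  48  49  52  49  41  44  46  27   6  98
  153 153 120 120]
 [124  50  40  41  50  52  51  51  49  49  50  44  43  51  44  22  20 105
  153 140 125 140]
 [119  41  44  48  54  53  52  53  52  52  49  43  42  51  38  11  66 130
  152 136 123 143]
 [128  52  29  43  46  50  50  52  53  53  54  42  44  50  31  10  69 130
  1
[... 2081 characters left out ...]
06 203 168 112  72  66  67  65  62  57  55  52  49  47  45  43  44
   52  87 144 193 212 206]
 [182 197 203 186 148 122  99  71  54  48  47  44  42  45  46  49  52  60
   77 115 162 197 213 213]
 [185 187 202 198 186 178 152 108  68  52  50  53  57  64  75  84  94 112
  132 158 184 201 211 215]
 [189 170 185 189 197 205 192 155 112  88  89  94 106 120 133 143 154 171
  187 196 201 204 208 211]
 [190 150 152 156 177 202 206 189 161 150 152 155 164 177 185 190 197 206
  212 211 206 204 203 202]
 [166 117 103 106 137 175 193 192 190 198 204 202 200 202 206 207 209 212
  211 207 198 193 187 180]
 [111  76  61  66  97 136 157 167 188 213 221 218 210 206 205 204 201 197
  194 186 178 172 168 165]]
```

```bash
cat >> h.py <<'E'
def barmask(c,p,z=.03):
    m=(cv2.GaussianBlur(c["frame"],(0,0),.5)[:,:,2]<(95 if c["cam_to_world"][0,3]<.5 else 130)).astype(np.uint8)
    n,l=cv2.connectedComponents(m,connectivity=4);u,v=proj(c,[p[0],p[1],z])[0].round().astype(int)
    return l==l[v,u] if m[v,u] else l<0
E
python3 - <<'E'
from h import *
np.set_printoptions(precision=4,suppress=True)
t=pickle.load(open("top0.pkl","rb"));s=pickle.load(open("scene0.pkl","rb"))
for p in[(.582,.361),(.469,.283)]:
    for c in(t,s):
        m=barmask(c,p);print(m.sum(),fit(c,m,p,.006))
E
```

```text
179 (array([ 0.5836,  0.3592, -0.2287]), np.float64(26.0018310546875))
206 (array([ 0.5853,  0.3556, -0.4193]), np.float64(65.887939453125))
175 (array([ 0.4694,  0.2841, -0.2567]), np.float64(24.9786376953125))
191 (array([ 0.468 ,  0.2826, -0.5016]), np.float64(62.963623046875))
```

```bash
cat > go.py <<'E'
from plant import bot
from h import *
def plan(x=None,y=None,z=None,phi=None):
    o=bot.observe();M=R.from_quat(o["ee_rot"]).as_matrix();p=o["ee_pos"]
    if x is not None:
        d=np.array([x,y,z])-p;print("shift units",(M.T@d/.12).round(3),"world mm",(d*1e3).round(1))
    if phi is not None:
        a=R.from_euler("z",phi).as_matrix()@np.array([[0,1,0],[1,0,0],[0,0,-1.]])
        print("turn units",(R.from_matrix(M.T@a).as_rotvec()/np.radians(4)).round(2))
    print("t",round(o["clock"],2),"p",p.round(4),"yawy",round(float(np.arctan2(M[1,1],M[0,1])),4),"F",o["force"].round(1),"gap",round(float(o["finger_gap"]),4),"gf",round(float(o["grasp_force"]),1))
E
python3 -c "
from go import *
plan(.469,.2835,.12,-.25)"
```

```text
shift units [-2.689 -1.301  0.923] world mm [ 236.9 -269.1 -110.6]
turn units [-2.000e-02  1.000e-02  2.038e+01]
t 0.1 p [0.2321 0.5526 0.2306] yawy 1.173 F [-1.   0.8 -0.1] gap 0.0851 gf 0.0
```

```bash
python3 -m handwheel '[[0,0,1,0,0,0,0.8],[0,0,1,0,0,0,0.7],[0,0,1,0,0,0,0.7],[0,0,1,0,0,0,0.7],[0,0,1,0,0,0,0.7],[0,0,1,0,0,0,0.7],[0,0,1,0,0,0,0.7],[0,0,1,0,0,0,0.7],[0,0,1,0,0,0,0.7],[0,0,1,0,0,0,0.7],[0,0,1,0,0,0,0.7],[0,0,1,0,0,0,0.7],[0,0,1,0,0,0,0.7],[0,0,1,0,0,0,0.7],[0,0,1,0,0,0,0.7],[0,0,1,0,0,0,0.7],[0,0,1,0,0,0,0.7],[0,0,1,0,0,0,0.7],[0,0,1,0,0,0,0.7],[0,0,1,0,0,0,0.7]]' 40; python3 -c "
from go import *
plan(.469,.2835,.12,-.25)"
```

```text
clock: 2.6
ee_pos: [0.2322, 0.5528, 0.2308]
ee_rot: [0.782, 0.623, -0.001, 0.0]
force: [0.6, -0.1, 0.1]
finger_gap: 0.0596
grasp_force: 0.0
shift units [-1.745  2.425  0.924] world mm [ 236.8 -269.3 -110.8]
turn units [-0.    0.02  0.35]
t 2.6 p [0.2322 0.5528 0.2308] yawy -0.2256 F [ 0.6 -0.1  0.1] gap 0.0596 gf 0.0
```

```bash
python3 -m handwheel '[[0,0,0.35,-0.29,0.404,0,0.7],[0,0,0,-0.29,0.404,0.1,0.7],[0,0,0,-0.29,0.404,0.1,0.7],[0,0,0,-0.29,0.404,0.2,0.7],[0,0,0,-0.29,0.404,0.2,0.7],[0,0,0,-0.29,0.404,0.2,0.7],[0,0,0,0,0,0.12,0.7],[0,0,0,0,0,0,0.7]]'; python3 -c "
from go import *
np.set_printoptions(precision=4,suppress=True)
plan(.469,.2835,.014,-.25)
c=bot.capture('top');s=bot.capture('scene')
pickle.dump(s,open('scene1.pkl','wb'))
crop(s,'s2',320,140,120,90,6)
for p in[(.584,.358)]:
  m=barmask(c,p);print(m.sum(),fit(c,m,p,.006))
"
```

```text
clock: 3.6
ee_pos: [0.4596, 0.2837, 0.1216]
ee_rot: [0.789, 0.614, -0.002, -0.001]
force: [-0.4, 1.1, 0.7]
finger_gap: 0.0597
grasp_force: 0.0
shift units [0.019 0.079 0.897] world mm [   9.4   -0.2 -107.6]
turn units [-0.05  0.03  0.02]
t 3.6 p [0.4596 0.2837 0.1216] yawy -0.2489 F [-0.4  1.1  0.7] gap 0.0597 gf 0.0
20662 (array([0.5556, 0.4165, 0.2376]), np.float64(1085.53125))
```

View pics/s2.png

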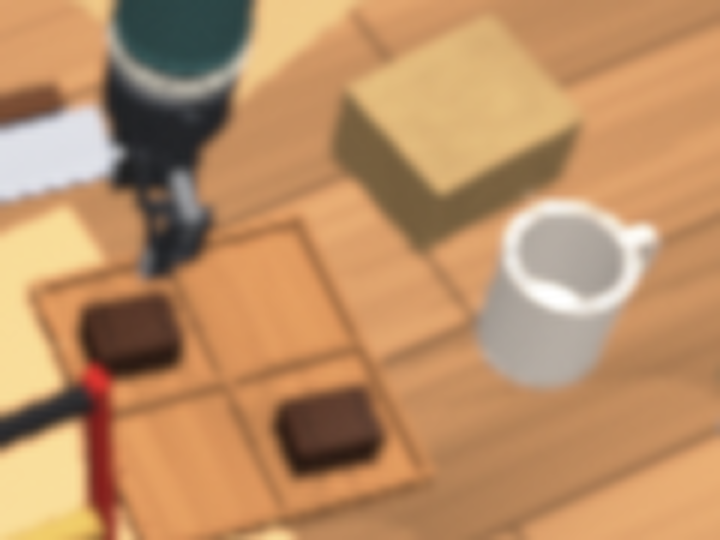

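Both bars are still in place (crop (130,335) and (330,430)), with the gripper above and short of the nearer one. Now descend and grip.

```bash
python3 -m handwheel '[[0,0,0,0.02,0.08,0.1,0.7],[0,0,0,0,0,0.25,0.7],[0,0,0,0,0,0.25,0.7],[0,0,0,0,0,0.2,0.7],[0,0,0,0,0,0.1,0.7],[0,0,0,0,0,0,0.7]]' 40; python3 -c "
from go import *
plan(.469,.2835,.014,-.25)"
```

```text
clock: 4.45
ee_pos: [0.4706, 0.2845, 0.0144]
ee_rot: [0.789, 0.615, -0.001, -0.0]
force: [-0.1, -0.4, -0.1]
finger_gap: 0.06
grasp_force: 0.0
shift units [-0.011 -0.011  0.003] world mm [-1.6 -1.  -0.4]
turn units [-0.01  0.01  0.05]
t 4.45 p [0.4706 0.2845 0.0144] yawy -0.2468 F [-0.1 -0.4 -0.1] gap 0.06 gf 0.0
```

```bash
python3 -m handwheel '[[0,0,0,0,0,0,0.4],[0,0,0,0,0,0,0.4],[0,0,0,0,0,0,0.3],[0,0,0,0,0,0,0.3],[0,0,0,0,0,0,0.3],[0,0,0,0,0,0,0.3]]' 40; python3 -m handwheel '[[0,0,0,0,0,-0.15,0.3],[0,0,0,0,0,-0.3,0.3],[0,0,0,0,0,-0.3,0.3],[0,0,0,0,0,-0.15,0.3],[0,0,0,0,0,0,0.3]]'; python3 -c "
from go import *
plan(.549,.031,.12,-.016)"
```

```text
clock: 5.2
ee_pos: [0.4716, 0.2846, 0.0158]
ee_rot: [0.789, 0.614, 0.001, 0.0]
force: [-1.2, 0.2, 6.8]
finger_gap: 0.0431
grasp_force: 42.9
clock: 5.82
ee_pos: [0.4719, 0.2845, 0.1242]
ee_rot: [0.789, 0.614, 0.001, 0.0]
force: [-0.2, 0.6, -2.1]
finger_gap: 0.0433
grasp_force: 42.1
shift units [-1.891  1.141  0.035] world mm [  77.1 -253.5   -4.2]
turn units [ 0.04 -0.02 -3.32]
t 5.83 p [0.4719 0.2845 0.1242] yawy -0.2477 F [-0.2  0.6 -2.1] gap 0.0433 gf 42.1
```

```bash
python3 -m handwheel '[[0,0,-0.8,0,0,0,0.3],[0,0,-0.9,0,0,0,0.3],[0,0,-0.9,0,0,0,0.3],[0,0,-0.72,0,0,0,0.3],[0,0,0,0,0,0,0.3]]'; python3 -c "
from go import *
plan(.5485,-.0382,.12,-.016)"
```

```text
clock: 6.45
ee_pos: [0.47, 0.2837, 0.1216]
ee_rot: [0.713, 0.701, -0.001, -0.0]
force: [-0.0, 0.2, -1.6]
finger_gap: 0.0434
grasp_force: 42.0
shift units [-2.671  0.698  0.015] world mm [  78.5 -321.9   -1.6]
turn units [-0.03  0.02 -0.01]
t 6.45 p [0.47   0.2837 0.1216] yawy -0.0164 F [-0.   0.2 -1.6] gap 0.0434 gf 42.0
```

```bash
python3 -m handwheel '[[0,0,0,-0.25,0.07,0,0.3],[0,0,0,-0.45,0.12,0,0.3],[0,0,0,-0.45,0.12,0,0.3],[0,0,0,-0.45,0.12,0,0.3],[0,0,0,-0.45,0.12,0,0.3],[0,0,0,-0.4,0.1,0,0.3],[0,0,0,-0.22,0.05,0,0.3],[0,0,0,0,0,0,0.3]]'; python3 -c "
from go import *
plan(.5485,-.0382,.052,-.016)
s=bot.capture('scene');crop(s,'s3',240,180,120,90,6);pickle.dump(s,open('scene2.pkl','wb'))"
```

```text
clock: 7.45
ee_pos: [0.55, -0.0394, 0.1223]
ee_rot: [0.714, 0.7, -0.0, -0.0]
force: [-0.6, 0.6, -2.0]
finger_gap: 0.0433
grasp_force: 42.0
shift units [ 0.01  -0.013  0.586] world mm [ -1.5   1.2 -70.3]
turn units [-0.01  0.   -0.06]
t 7.45 p [ 0.55   -0.0394  0.1223] yawy -0.02 F [-0.6  0.6 -2. ] gap 0.0433 gf 42.0
```

View pics/s3.png

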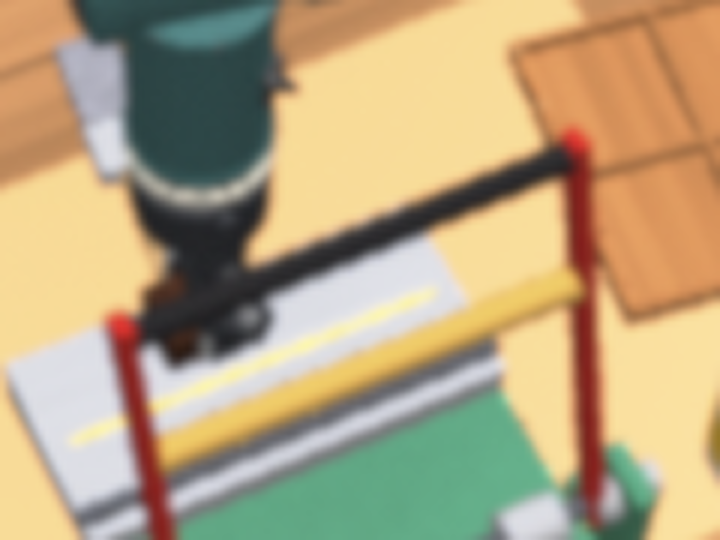

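The bar is held over the bed at crop (200,330), clear of the lever. Now lower it by feel.

```bash
python3 -m handwheel '[[0,0,0,0.01,-0.01,0.15,0.3],[0,0,0,0,0,0.25,0.3],[0,0,0,0,0,0.17,0.3],[0,0,0,0,0,0,0.3]]'; python3 -m handwheel '[[0,0,0,0,0,0.017,0.3],[0,0,0,0,0,0.017,0.3],[0,0,0,0,0,0,0.3]]';  python3 -m handwheel '[[0,0,0,0,0,0.012,0.3],[0,0,0,0,0,0,0.3]]'
```

```text
clock: 8.0
ee_pos: [0.5464, -0.0346, 0.0529]
ee_rot: [0.712, 0.702, -0.001, -0.002]
force: [-0.4, -0.3, -1.4]
finger_gap: 0.0432
grasp_force: 41.9
clock: 8.38
ee_pos: [0.549, -0.0363, 0.051]
ee_rot: [0.713, 0.701, 0.0, 0.0]
force: [1.1, -0.6, -1.6]
finger_gap: 0.0433
grasp_force: 41.9
clock: 8.62
ee_pos: [0.5487, -0.0364, 0.0491]
ee_rot: [0.713, 0.701, -0.0, 0.0]
force: [-0.2, -0.1, -2.2]
finger_gap: 0.0432
grasp_force: 41.9
```

```bash
for i in 1; do python3 -m handwheel '[[0,0,0,0,0,0.017,0.3],[0,0,0,0,0,0,0.3]]'; python3 -m handwheel '[[0,0,0,0,0,0.012,0.3],[0,0,0,0,0,0,0.3]]'; python3 -m handwheel '[[0,0,0,0,0,0.012,0.3],[0,0,0,0,0,0,0.3]]'; done | grep -E "pos|force: \["
```

```text
ee_pos: [0.5485, -0.0363, 0.0468]
force: [-0.5, 0.3, -1.3]
ee_pos: [0.5488, -0.0364, 0.0459]
force: [-0.7, 0.2, 3.4]
ee_pos: [0.5487, -0.0364, 0.0459]
force: [-5.3, 0.3, 18.2]
```

```bash
python3 -m handwheel '[[0,0,0,0,0,-0.01,0.3],[0,0,0,0,0,0,0.45],[0,0,0,0,0,0,0.7],[0,0,0,0,0,0,0.7],[0,0,0,0,0,0,0.7],[0,0,0,0,0,-0.1,0.7],[0,0,0,0,0,-0.3,0.7],[0,0,0,0,0,-0.4,0.7],[0,0,0,0.2,0,-0.2,0.7],[0,0,0,0.45,-0.1,0,0.7],[0,0,0,0.45,-0.1,0,0.7],[0,0,0,0.45,-0.05,0,0.7],[0,0,0,0.2,0,0,0.7],[0,0,0,0,0,0,0.7]]'; python3 -c "
from go import *
np.set_printoptions(precision=4,suppress=True)
plan(.584,.358,.13,-.24)
c=bot.capture('top');s=bot.capture('scene');pickle.dump((c,s),open('a3.pkl','wb'))
cv2.imwrite('pics/c3.png',cv2.resize(np.hstack([c['frame'][170:270,160:290],s['frame'][170:270,240:400]]),None,fx=2.7,fy=2.7,interpolation=cv2.INTER_CUBIC))
"
```

```text
clock: 11.12
ee_pos: [0.522, 0.1758, 0.1661]
ee_rot: [0.712, 0.703, 0.0, 0.0]
force: [-0.7, 0.2, -0.4]
finger_gap: 0.0601
grasp_force: 0.0
shift units [1.525 0.497 0.301] world mm [ 62.  182.2 -36.1]
turn units [ 0.01 -0.01  3.25]
t 11.12 p [0.522  0.1758 0.1661] yawy -0.0129 F [-0.7  0.2 -0.4] gap 0.0601 gf 0.0
```

View pics/c3.png

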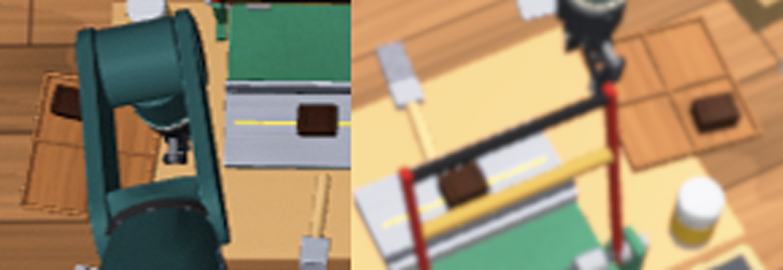

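Bar one sits on the line at image (318,120), square to it; bar two is still in the stock tray at (715,112). Measure both, then fetch the second.

```bash
python3 -c "
from h import *
np.set_printoptions(precision=4,suppress=True)
c,s=pickle.load(open('a3.pkl','rb'))
p=(.549,-.0365);m=barmask(c,p,.05);print(m.sum(),fit(c,m,p,.0365))
p=(.584,.358);m=barmask(s,p);print(m.sum(),fit(s,m,p,.006))
"
python3 -m handwheel '[[0,0,0.85,0.1,0.03,0,0.7],[0,0,0.8,0.25,0.1,0,0.7],[0,0,0.8,0.35,0.1,0,0.7],[0,0,0.8,0.35,0.1,0,0.7],[0,0,0,0.3,0.03,0.1,0.7],[0,0,0,0.1,0,0.1,0.7],[0,0,0,0,0,0.1,0.7],[0,0,0,0,0,0,0.7]]';python3 -c "
from go import *
plan(.584,.358,.06,-.24)"
```

```text
176 (array([ 0.5482, -0.0095, -0.0082]), np.float64(18.78857421875))
199 (array([ 0.5828,  0.3582, -0.5123]), np.float64(70.4542236328125))
clock: 12.22
ee_pos: [0.5906, 0.3377, 0.1277]
ee_rot: [0.788, 0.616, -0.002, -0.0]
force: [0.2, 0.0, -0.7]
finger_gap: 0.0596
grasp_force: 0.0
shift units [ 0.153 -0.092  0.564] world mm [ -6.6  20.3 -67.7]
turn units [-0.04  0.04 -0.05]
t 12.22 p [0.5906 0.3377 0.1277] yawy -0.2438 F [ 0.2  0.  -0.7] gap 0.0596 gf 0.0
```

```bash
python3 -m handwheel '[[0,0,0,0.153,-0.092,0.1,0.7],[0,0,0,0,0,0.25,0.7],[0,0,0,0,0,0.2,0.7],[0,0,0,0,0,0,0.7]]';python3 -c "
from go import *
plan(.584,.359,.014,-.24)"
```

```text
clock: 12.72
ee_pos: [0.5835, 0.3601, 0.0612]
ee_rot: [0.788, 0.616, -0.002, -0.001]
force: [0.4, -1.1, -0.4]
finger_gap: 0.0597
grasp_force: 0.0
shift units [-0.007  0.008  0.393] world mm [  0.5  -1.1 -47.2]
turn units [-0.05  0.04 -0.04]
t 12.72 p [0.5835 0.3601 0.0612] yawy -0.2427 F [ 0.4 -1.1 -0.4] gap 0.0597 gf 0.0
```

```bash
python3 -m handwheel '[[0,0,0,-0.01,0.01,0.15,0.7],[0,0,0,0,0,0.15,0.7],[0,0,0,0,0,0.09,0.7],[0,0,0,0,0,0,0.7],[0,0,0,0,0,0,0.4],[0,0,0,0,0,0,0.4],[0,0,0,0,0,0,0.3],[0,0,0,0,0,0,0.3],[0,0,0,0,0,0,0.3]]' 40; python3 -m handwheel '[[0,0,0,0,0,-0.15,0.3],[0,0,0,0,0,-0.3,0.3],[0,0,0,0,0,-0.3,0.3],[0,0,-0.8,0,0,-0.15,0.3],[0,0,-0.8,0,0,0,0.3],[0,0,-0.8,0,0,0,0.3],[0,0,-0.8,0,0,0,0.3],[0,0,0,0,0,0,0.3]]'; python3 -c "
from go import *
plan(.5495,.058,.12,-.016)"
```

```text
clock: 13.85
ee_pos: [0.5869, 0.3591, 0.0169]
ee_rot: [0.788, 0.616, 0.0, 0.0]
force: [0.7, 0.1, 1.9]
finger_gap: 0.043
grasp_force: 43.3
clock: 14.85
ee_pos: [0.5866, 0.3589, 0.1253]
ee_rot: [0.714, 0.7, 0.0, 0.0]
force: [-0.3, 0.6, -1.4]
finger_gap: 0.0431
grasp_force: 42.9
shift units [-2.513 -0.259  0.044] world mm [ -37.1 -300.9   -5.3]
turn units [ 0.   -0.   -0.06]
t 14.85 p [0.5866 0.3589 0.1253] yawy -0.0199 F [-0.3  0.6 -1.4] gap 0.0431 gf 42.9
```

```bash
python3 -m handwheel '[[0,0,0,-0.25,-0.03,0,0.3],[0,0,0,-0.45,-0.05,0,0.3],[0,0,0,-0.45,-0.05,0,0.3],[0,0,0,-0.45,-0.05,0,0.3],[0,0,0,-0.45,-0.04,0,0.3],[0,0,0,-0.3,-0.03,0,0.3],[0,0,0,-0.16,-0.01,0,0.3],[0,0,0,0,0,0,0.3]]'; python3 -c "
from go import *
plan(.5495,.058,.058,-.016)
c=bot.capture('top');s=bot.capture('scene');pickle.dump((c,s),open('a4.pkl','wb'))
cv2.imwrite('pics/c4.png',cv2.resize(np.hstack([c['frame'][180:260,230:330],s['frame'][185:265,250:350]]),None,fx=4,fy=4,interpolation=cv2.INTER_CUBIC))
"
```

```text
clock: 15.85
ee_pos: [0.5499, 0.0577, 0.1249]
ee_rot: [0.715, 0.699, 0.0, 0.0]
force: [1.2, 0.8, -1.7]
finger_gap: 0.0432
grasp_force: 42.8
shift units [ 0.002 -0.003  0.557] world mm [ -0.4   0.3 -66.9]
turn units [ 0.01 -0.   -0.08]
t 15.85 p [0.5499 0.0577 0.1249] yawy -0.0218 F [ 1.2  0.8 -1.7] gap 0.0432 gf 42.8
```

View pics/c4.png

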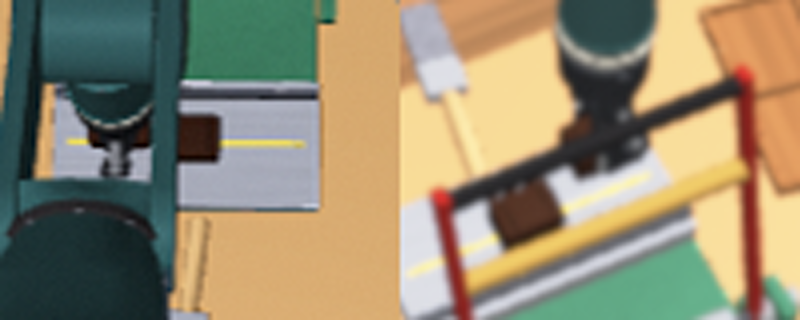

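The held bar's left end is at crop (88,132) in the top half; bar one's right end is at (219,138).

```bash
python3 -c "
from h import *
c,s=pickle.load(open('a4.pkl','rb'))
f=lambda u,v:((u+.5)/4-.5+230,(v+.5)/4-.5+180)
print('held +y end',unproj(c,f(89,135),.135))
print('bar1 -y end, near',unproj(c,f(219,138),.0725),unproj(c,f(212,160),.0365))
c3=pickle.load(open('a3.pkl','rb'))[0]
for q in(c3,c):print(q['frame'][212,258:292,2])
print(unproj(c3,[[270,212],[285,212]],.0725)[:,1])
"
```

```text
held +y end [[0.53809074 0.0865598  0.135     ]]
bar1 -y end, near [[ 0.5463048  -0.03853408  0.0725    ]] [[ 0.53062657 -0.03190771  0.0365    ]]
[170 169 166 167 167 166 166 166 167 166 167 150  80  48  45  42  52  52
  51  49  51  50  50  45  42  49  59 122 171 166 164 164 166 166]
[ 49  32  29  18  11  13  23  44  48  31  37  41  42  42  43  34  33  49
  52  50  51  49  52  47  41  47  59 124 171 167 164 167 165 167]
[ 0.01841649 -0.04110154]
```

```bash
python3 -m handwheel '[[0,0,0,-0.03,0,0.15,0.3],[0,0,0,0,0,0.25,0.3],[0,0,0,0,0,0.17,0.3],[0,0,0,0,0,0,0.3]]'; (python3 -m handwheel '[[0,0,0,0,0,0.017,0.3],[0,0,0,0,0,0.017,0.3],[0,0,0,0,0,0,0.3]]';  python3 -m handwheel '[[0,0,0,0,0,0.012,0.3],[0,0,0,0,0,0,0.3]]';  python3 -m handwheel '[[0,0,0,0,0,0.012,0.3],[0,0,0,0,0,0,0.3]]') | grep -E "pos|force: \["
```

```text
clock: 16.45
ee_pos: [0.5483, 0.0562, 0.0547]
ee_rot: [0.713, 0.701, -0.001, -0.001]
force: [0.3, -0.7, -1.2]
finger_gap: 0.0431
grasp_force: 42.7
ee_pos: [0.5499, 0.0549, 0.0526]
force: [-0.6, -0.1, -1.1]
ee_pos: [0.5495, 0.0547, 0.0507]
force: [0.4, 0.1, -1.8]
ee_pos: [0.5494, 0.0548, 0.049]
force: [0.2, 0.2, -2.0]
```

```bash
(python3 -m handwheel '[[0,0,0,0,0,0.012,0.3],[0,0,0,0,0,0,0.3]]';  python3 -m handwheel '[[0,0,0,0,0,0.01,0.3],[0,0,0,0,0,0,0.3]]') | grep -E "pos|force: \["
```

```text
ee_pos: [0.5494, 0.0548, 0.0475]
force: [0.7, 0.5, -2.3]
ee_pos: [0.5496, 0.0548, 0.047]
force: [-0.4, 0.7, 3.3]
```

```bash
python3 -m handwheel '[[0,0,0,0,0,-0.006,0.3],[0,0,0,0,0,0,0.45],[0,0,0,0,0,0,0.7],[0,0,0,0,0,0,0.7],[0,0,0,0,0,0,0.7],[0,0,0,0,0,-0.1,0.7],[0,0,0,0,0,-0.3,0.7],[0,0,0,0,-0.2,-0.4,0.7],[0,0,0,-0.2,-0.2,-0.4,0.7],[0,0,0,-0.2,0,-0.4,0.8],[0,0,0,-0.1,0,-0.4,0.8],[0,0,0,0,0,-0.4,0.8],[0,0,0,0,0,-0.4,0.8],[0,0,0,0,0,-0.4,0.8],[0,0,0,0,0,0,0.8]]'; python3 -c "
from go import *
plan(.654,-.006,.40,-.016)
c=bot.capture('top');s=bot.capture('scene');pickle.dump((c,s),open('a5.pkl','wb'))
cv2.imwrite('pics/c5.png',cv2.resize(np.hstack([c['frame'][150:250,220:340],s['frame'][175:275,240:360]]),None,fx=3.3,fy=3.3,interpolation=cv2.INTER_CUBIC))
"
```

```text
clock: 19.7
ee_pos: [0.5019, -0.0044, 0.4364]
ee_rot: [0.714, 0.7, 0.003, 0.004]
force: [0.4, -0.3, -0.4]
finger_gap: 0.0682
grasp_force: 0.0
shift units [0.012 1.265 0.314] world mm [152.1  -1.6 -36.4]
turn units [ 0.13  0.02 -0.05]
t 19.7 p [ 0.5019 -0.0044  0.4364] yawy -0.0195 F [ 0.4 -0.3 -0.4] gap 0.0682 gf 0.0
```

View pics/c5.png

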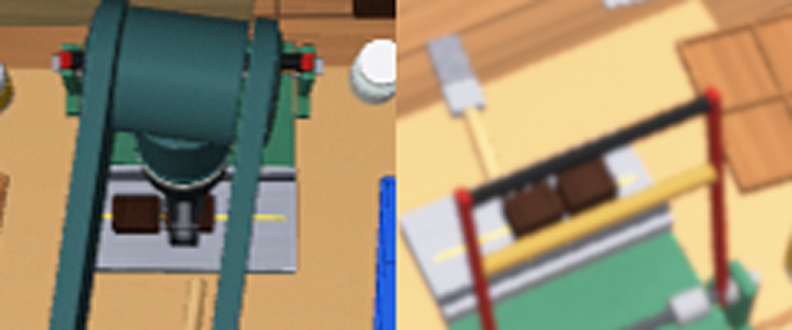

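Both bars lie flat side by side on the line (top crop (135,213) and (205,213)). Next, go over the handle.

```bash
python3 -m handwheel '[[0.13,0,0,0,0.2,0,0.8],[0,0,0,0,0.4,0,0.8],[0,0,0,0,0.4,0,0.8],[0,0,0,0.01,0.25,0,0.8],[0,0,0,0,0,0,0.8]]'; python3 -c "
from go import *
plan(.654,-.006,.32,-.016)
s=bot.capture('scene');pickle.dump(s,open('a6.pkl','wb'))
crop(s,'c6',240,160,120,90,5)
"
```

```text
clock: 20.42
ee_pos: [0.651, -0.0059, 0.4265]
ee_rot: [0.714, 0.7, -0.005, -0.005]
force: [-0.4, -0.1, 0.2]
finger_gap: 0.0682
grasp_force: 0.0
shift units [-0.001  0.038  0.887] world mm [ 3.000e+00 -1.000e-01 -1.065e+02]
turn units [-0.2  -0.01 -0.05]
t 20.43 p [ 0.651  -0.0059  0.4265] yawy -0.0192 F [-0.4 -0.1  0.2] gap 0.0682 gf 0.0
```

View pics/c6.png

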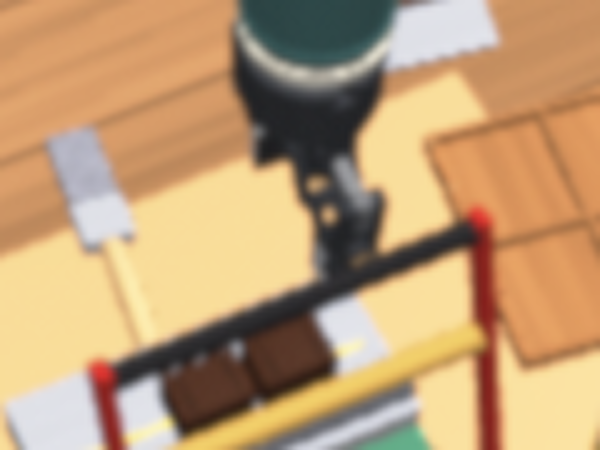

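The gripper is directly over the middle of the handle bar, at about (345,265). Descend and pinch.

```bash
python3 -m handwheel '[[0,0,0,0,0.01,0.2,0.8],[0,0,0,0,0,0.25,0.8],[0,0,0,0,0,0.25,0.8],[0,0,0,0,0,0.15,0.8],[0,0,0,0,0,0.04,0.8],[0,0,0,0,0,0,0.8]]'; python3 -c "
from go import *
plan(.654,-.006,.32,-.016)"
```

```text
clock: 21.22
ee_pos: [0.6498, -0.0059, 0.3236]
ee_rot: [0.714, 0.7, -0.003, -0.003]
force: [-0.2, 0.3, 1.0]
finger_gap: 0.0683
grasp_force: 0.0
shift units [0.    0.035 0.03 ] world mm [ 4.2 -0.1 -3.6]
turn units [-0.14  0.   -0.05]
t 21.23 p [ 0.6498 -0.0059  0.3236] yawy -0.0194 F [-0.2  0.3  1. ] gap 0.0683 gf 0.0
```

```bash
python3 -m handwheel '[[-0.13,0,0,0,0.03,0.03,0.7],[0,0,0,0,0,0,0.5],[0,0,0,0,0,0,0.4],[0,0,0,0,0,0,0.3],[0,0,0,0,0,0,0.2],[0,0,0,0,0,0,0.1],[0,0,0,0,0,0,0.1],[0,0,0,0,0,0,0.1]]' 50; python3 -c "
from go import *
plan(.654,-.006,.32,-.016)"
```

```text
clock: 22.22
ee_pos: [0.6545, -0.006, 0.3199]
ee_rot: [0.714, 0.7, 0.0, 0.0]
force: [1.7, -0.6, 1.7]
finger_gap: 0.0163
grasp_force: 48.8
shift units [ 0.    -0.004 -0.001] world mm [-0.5  0.   0.1]
turn units [ 0.01  0.   -0.05]
t 22.23 p [ 0.6545 -0.006   0.3199] yawy -0.0194 F [ 1.7 -0.6  1.7] gap 0.0163 gf 48.8
```

```bash
python3 -c "
import numpy as np
t=np.r_[np.arange(0,1.2001,.06),np.arange(1.22,1.36,.02)];x=-.27*np.cos(1.29-t);z=.27*np.sin(1.29-t)
for a,b,c in zip(t[1:],np.diff(x)/.12,-np.diff(z)/.12):print('%.2f [0,0,0,0,%.3f,%.3f,0.1]'%(a,b,c))"
```

```text
0.06 [0,0,0,0,-0.129,0.041,0.1]
0.12 [0,0,0,0,-0.126,0.049,0.1]
0.18 [0,0,0,0,-0.123,0.056,0.1]
0.24 [0,0,0,0,-0.119,0.064,0.1]
0.30 [0,0,0,0,-0.115,0.071,0.1]
0.36 [0,0,0,0,-0.111,0.077,0.1]
0.42 [0,0,0,0,-0.106,0.084,0.1]
0.48 [0,0,0,0,-0.101,0.090,0.1]
0.54 [0,0,0,0,-0.095,0.096,0.1]
0.60 [0,0,0,0,-0.089,0.101,0.1]
0.66 [0,0,0,0,-0.083,0.107,0.1]
0.72 [0,0,0,0,-0.076,0.111,0.1]
0.78 [0,0,0,0,-0.069,0.116,0.1]
0.84 [0,0,0,0,-0.062,0.120,0.1]
0.90 [0,0,0,0,-0.055,0.123,0.1]
0.96 [0,0,0,0,-0.048,0.126,0.1]
1.02 [0,0,0,0,-0.040,0.129,0.1]
1.08 [0,0,0,0,-0.032,0.131,0.1]
1.14 [0,0,0,0,-0.024,0.133,0.1]
1.20 [0,0,0,0,-0.016,0.134,0.1]
1.22 [0,0,0,0,-0.004,0.045,0.1]
1.24 [0,0,0,0,-0.003,0.045,0.1]
1.26 [0,0,0,0,-0.002,0.045,0.1]
1.28 [0,0,0,0,-0.001,0.045,0.1]
1.30 [0,0,0,0,0.000,0.045,0.1]
1.32 [0,0,0,0,0.001,0.045,0.1]
1.34 [0,0,0,0,0.002,0.045,0.1]
1.36 [0,0,0,0,0.003,0.045,0.1]
```

```bash
python3 -m handwheel '[[0,0,0,0,-0.065,0.018,0.1],[0,0,0,0,-0.064,0.023,0.1],[0,0,0,0,-0.126,0.049,0.1],[0,0,0,0,-0.123,0.056,0.1],[0,0,0,0,-0.119,0.064,0.1],[0,0,0,0,0,0,0.1]]' 60;python3 -c "
from go import *
plan(.6016,-.006,.295,-.016)"
```

```text
clock: 22.98
ee_pos: [0.5956, -0.005, 0.2958]
ee_rot: [0.714, 0.7, 0.001, 0.002]
force: [4.6, -0.6, 8.3]
finger_gap: 0.0157
grasp_force: 61.2
shift units [-0.007  0.05   0.007] world mm [ 6.  -1.  -0.8]
turn units [ 0.06  0.01 -0.05]
t 22.98 p [ 0.5956 -0.005   0.2958] yawy -0.0195 F [ 4.6 -0.6  8.3] gap 0.0157 gf 61.2
```

```bash
python3 -m handwheel '[[0,0,0,0,-0.115,0.071,0.1],[0,0,0,0,-0.111,0.077,0.1],[0,0,0,0,-0.106,0.084,0.1],[0,0,0,0,-0.101,0.090,0.1],[0,0,0,0,-0.095,0.096,0.1],[0,0,0,0,-0.089,0.101,0.1],[0,0,0,0,-0.083,0.107,0.1],[0,0,0,0,-0.076,0.111,0.1]]';python3 -m handwheel '[[0,0,0,0,-0.069,0.116,0.1],[0,0,0,0,-0.062,0.12,0.1],[0,0,0,0,-0.055,0.123,0.1],[0,0,0,0,-0.048,0.126,0.1],[0,0,0,0,-0.04,0.129,0.1],[0,0,0,0,-0.032,0.131,0.1],[0,0,0,0,-0.024,0.133,0.1],[0,0,0,0,-0.016,0.134,0.1],[0,0,0,0,0,0,0.1]]';python3 -c "
from go import *
plan(.46,-.006,.0853,-.016)"
```

```text
clock: 23.98
ee_pos: [0.5044, -0.0035, 0.2075]
ee_rot: [0.714, 0.7, 0.002, 0.003]
force: [4.1, 0.0, 9.4]
finger_gap: 0.016
grasp_force: 66.1
clock: 25.1
ee_pos: [0.461, -0.0027, 0.0846]
ee_rot: [0.714, 0.7, 0.0, 0.001]
force: [0.4, -0.8, 8.7]
finger_gap: 0.016
grasp_force: 73.1
shift units [-0.028 -0.008 -0.006] world mm [-1.  -3.3  0.7]
turn units [ 0.02  0.01 -0.05]
t 25.1 p [ 0.461  -0.0027  0.0846] yawy -0.0193 F [ 0.4 -0.8  8.7] gap 0.016 gf 73.1
```

Close to contact; now small steps by feel.

```bash
(python3 -m handwheel '[[0,0,0,0,-0.004,0.045,0.1],[0,0,0,0,-0.003,0.045,0.1],[0,0,0,0,0,0,0.1]]'; python3 -m handwheel '[[0,0,0,0,-0.001,0.022,0.1],[0,0,0,0,0,0,0.1]]';python3 -m handwheel '[[0,0,0,0,-0.001,0.015,0.1],[0,0,0,0,0,0,0.1]]';python3 -m handwheel '[[0,0,0,0,0,0.01,0.1],[0,0,0,0,0,0,0.1]]')|grep -E "pos|force: \["
```

```text
ee_pos: [0.46, -0.0027, 0.0741]
force: [0.9, -1.8, 8.0]
ee_pos: [0.4599, -0.0027, 0.0717]
force: [0.4, -1.7, 8.0]
ee_pos: [0.4598, -0.0027, 0.0699]
force: [0.4, -2.0, 8.5]
ee_pos: [0.4597, -0.0027, 0.0688]
force: [-0.4, -2.4, 7.6]
```

```bash
(python3 -m handwheel '[[0,0,0,0,0,0.01,0.1],[0,0,0,0,0,0,0.1]]'; python3 -m handwheel '[[0,0,0,0,0,0.01,0.1],[0,0,0,0,0,0,0.1]]';python3 -m handwheel '[[0,0,0,0,0,0.008,0.1],[0,0,0,0,0,0,0.1]]')|grep -E "pos|force: \["
```

```text
ee_pos: [0.4596, -0.0027, 0.0676]
force: [-0.2, -1.3, 10.1]
ee_pos: [0.4596, -0.0027, 0.0664]
force: [-0.4, -1.9, 10.3]
ee_pos: [0.4596, -0.0027, 0.0654]
force: [-0.5, -2.2, 10.7]
```

```bash
(python3 -m handwheel '[[0,0,0,0,0,0.008,0.1],[0,0,0,0,0,0,0.1]]'; python3 -m handwheel '[[0,0,0,0,0,0.008,0.1],[0,0,0,0,0,0,0.1]]')|grep -E "pos|force: \["
```

```text
ee_pos: [0.4595, -0.0027, 0.0645]
force: [-1.8, -1.7, 9.7]
ee_pos: [0.4595, -0.0027, 0.0635]
force: [-0.8, -1.6, 10.1]
```

```bash
(python3 -m handwheel '[[0,0,0,0,0,0.008,0.1],[0,0,0,0,0,0,0.1]]'; python3 -m handwheel '[[0,0,0,0,0,0.008,0.1],[0,0,0,0,0,0,0.1]]'; python3 -m handwheel '[[0,0,0,0,0,0.008,0.1],[0,0,0,0,0,0,0.1]]')|grep -E "pos|force: \["
```

```text
ee_pos: [0.4595, -0.0027, 0.0626]
force: [-1.0, -1.7, 11.0]
ee_pos: [0.4594, -0.0027, 0.0616]
force: [-2.4, -1.3, 11.1]
ee_pos: [0.4594, -0.0027, 0.0607]
force: [-1.4, -2.0, 10.7]
```

```bash
(python3 -m handwheel '[[0,0,0,0,0,0.008,0.1],[0,0,0,0,0,0,0.1]]'; python3 -m handwheel '[[0,0,0,0,0,0.008,0.1],[0,0,0,0,0,0,0.1]]')|grep -E "pos|force: \["
```

```text
ee_pos: [0.4594, -0.0027, 0.0597]
force: [-1.5, -3.0, 11.4]
ee_pos: [0.4594, -0.0027, 0.0588]
force: [-1.5, -2.2, 10.9]
```

```bash
(python3 -m handwheel '[[0,0,0,0,0,0.008,0.1],[0,0,0,0,0,0,0.1]]'; python3 -m handwheel '[[0,0,0,0,0,0.008,0.1],[0,0,0,0,0,0,0.1]]')|grep -E "pos|force: \["
```

```text
ee_pos: [0.4594, -0.0027, 0.0578]
force: [-2.5, -1.7, 11.3]
ee_pos: [0.4592, -0.0027, 0.0566]
force: [0.6, -2.1, 8.2]
```

```bash
python3 -c "
from go import *
s=bot.capture('scene');pickle.dump(s,open('a7.pkl','wb'))
crop(s,'c7',240,190,100,75,7)
"
```

```text
(no output)
```

View pics/c7.png

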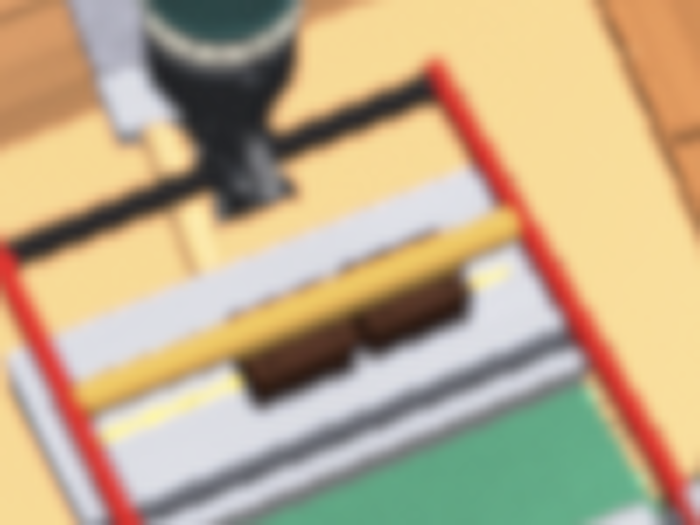

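The brass bar lies over both bars, close to touching, at about (350,300). Continue by feel.

```bash
(python3 -m handwheel '[[0,0,0,0,0,0.008,0.1],[0,0,0,0,0,0,0.1]]'; python3 -m handwheel '[[0,0,0,0,0,0.006,0.1],[0,0,0,0,0,0,0.1]]')|grep -E "pos|force: \["
```

```text
ee_pos: [0.4592, -0.0027, 0.0558]
force: [-1.0, -1.9, 11.0]
ee_pos: [0.4592, -0.0027, 0.0557]
force: [-2.6, -1.8, 19.9]
```

```bash
python3 -m handwheel '[[0,0,0,0,0,0.004,0.1],[0,0,0,0,0,0,0.1]]'|grep -E "pos|force: \["; python3 -m handwheel '[[0,0,0,0,0,0.004,0.1],[0,0,0,0,0,0,0.1]]'|grep -E "pos|force: \["
```

```text
ee_pos: [0.4592, -0.0027, 0.0556]
force: [-3.6, -1.9, 26.3]
ee_pos: [0.4593, -0.0027, 0.0556]
force: [-5.5, -1.5, 32.8]
```

```bash
python3 -m handwheel '[[0,0,0,0,0,0.003,0.1],[0,0,0,0,0,0,0.1],[0,0,0,0,0,0,0.1],[0,0,0,0,0,0,0.1]]'|grep -E "clock|pos|force: \["; python3 -m handwheel '[[0,0,0,0,0,0,0.1],[0,0,0,0,0,0,0.1],[0,0,0,0,0,0,0.1],[0,0,0,0,0,0,0.1],[0,0,0,0,0,0,0.1],[0,0,0,0,0,0,0.1],[0,0,0,0,0,0,0.1],[0,0,0,0,0,0,0.1],[0,0,0,0,0,0,0.1],[0,0,0,0,0,0,0.1]]'|grep -E "clock|pos|force: \[";python3 -m handwheel '[[0,0,0,0,0,0,0.1],[0,0,0,0,0,0,0.1],[0,0,0,0,0,0,0.1],[0,0,0,0,0,0,0.1],[0,0,0,0,0,0,0.1],[0,0,0,0,0,0,0.1],[0,0,0,0,0,0,0.1],[0,0,0,0,0,0,0.1],[0,0,0,0,0,0,0.1],[0,0,0,0,0,0,0.1]]'
```

```text
clock: 30.78
ee_pos: [0.4593, -0.0027, 0.0555]
force: [-6.4, -2.3, 37.1]
clock: 32.02
ee_pos: [0.4592, -0.0027, 0.0555]
force: [-6.3, -1.7, 36.8]
clock: 33.28
ee_pos: [0.4593, -0.0027, 0.0555]
ee_rot: [0.714, 0.7, -0.0, 0.001]
force: [-7.5, -0.6, 37.9]
finger_gap: 0.0163
grasp_force: 78.0
```

```bash
python3 -c "
import numpy as np
t=np.r_[np.arange(1.30,-.001,-.04),0];x=-.27*np.cos(1.29-t);z=.27*np.sin(1.29-t)
print(','.join('[0,0,0,0,%.3f,%.3f,0.1]'%(b,c) for b,c in zip(np.diff(x)/.12,-np.diff(z)/.12)))"
```

```text
[0,0,0,0,0.001,-0.090,0.1],[0,0,0,0,0.004,-0.090,0.1],[0,0,0,0,0.008,-0.090,0.1],[0,0,0,0,0.012,-0.089,0.1],[0,0,0,0,0.015,-0.089,0.1],[0,0,0,0,0.019,-0.088,0.1],[0,0,0,0,0.022,-0.087,0.1],[0,0,0,0,0.026,-0.086,0.1],[0,0,0,0,0.029,-0.085,0.1],[0,0,0,0,0.033,-0.084,0.1],[0,0,0,0,0.036,-0.083,0.1],[0,0,0,0,0.039,-0.081,0.1],[0,0,0,0,0.042,-0.079,0.1],[0,0,0,0,0.045,-0.078,0.1],[0,0,0,0,0.049,-0.076,0.1],[0,0,0,0,0.052,-0.074,0.1],[0,0,0,0,0.054,-0.072,0.1],[0,0,0,0,0.057,-0.069,0.1],[0,0,0,0,0.060,-0.067,0.1],[0,0,0,0,0.063,-0.065,0.1],[0,0,0,0,0.065,-0.062,0.1],[0,0,0,0,0.068,-0.059,0.1],[0,0,0,0,0.070,-0.057,0.1],[0,0,0,0,0.072,-0.054,0.1],[0,0,0,0,0.074,-0.051,0.1],[0,0,0,0,0.076,-0.048,0.1],[0,0,0,0,0.078,-0.045,0.1],[0,0,0,0,0.080,-0.042,0.1],[0,0,0,0,0.081,-0.038,0.1],[0,0,0,0,0.083,-0.035,0.1],[0,0,0,0,0.084,-0.032,0.1],[0,0,0,0,0.085,-0.028,0.1],[0,0,0,0,0.043,-0.013,0.1]
```

```bash
python3 -m handwheel '[[0,0,0,0,0,-0.02,0.1],[0,0,0,0,0,-0.03,0.1],[0,0,0,0,0.001,-0.07,0.1],[0,0,0,0,0.004,-0.09,0.1],[0,0,0,0,0.008,-0.09,0.1],[0,0,0,0,0.012,-0.089,0.1],[0,0,0,0,0.015,-0.089,0.1],[0,0,0,0,0.019,-0.088,0.1],[0,0,0,0,0.022,-0.087,0.1],[0,0,0,0,0.026,-0.086,0.1],[0,0,0,0,0.029,-0.085,0.1],[0,0,0,0,0.033,-0.084,0.1],[0,0,0,0,0.036,-0.083,0.1],[0,0,0,0,0.039,-0.081,0.1]]'; python3 -m handwheel '[[0,0,0,0,0.042,-0.079,0.1],[0,0,0,0,0.045,-0.078,0.1],[0,0,0,0,0.049,-0.076,0.1],[0,0,0,0,0.052,-0.074,0.1],[0,0,0,0,0.054,-0.072,0.1],[0,0,0,0,0.057,-0.069,0.1],[0,0,0,0,0.06,-0.067,0.1],[0,0,0,0,0.063,-0.065,0.1],[0,0,0,0,0.065,-0.062,0.1]]'; python3 -c "
from go import *
plan()
o=bot.observe()['ee_pos'];print(np.hypot(.729-o[0],o[2]+.019-.08), 1.29-np.arctan2(o[2]-.061,.729-o[0]))"
```

```text
clock: 35.02
ee_pos: [0.4953, -0.0033, 0.1836]
ee_rot: [0.714, 0.7, 0.004, 0.005]
force: [23.5, -0.3, -17.5]
finger_gap: 0.016
grasp_force: 79.4
clock: 36.15
ee_pos: [0.5567, -0.0043, 0.2572]
ee_rot: [0.714, 0.7, 0.006, 0.006]
force: [40.8, -1.3, -41.2]
finger_gap: 0.0162
grasp_force: 77.0
t 36.15 p [ 0.5567 -0.0043  0.2572] yawy -0.0201 F [ 40.8  -1.3 -41.2] gap 0.0162 gf 77.0
0.2610689594610436 0.4398285337070943
```

The pinch has crept radially (≈58 N toward the hinge); shift about 4 mm toward the hinge before going on.

```bash
python3 -m handwheel '[[0,0,0,0,0.011,0.012,0.1],[0,0,0,0,0.011,0.012,0.1],[0,0,0,0,0,0,0.1]]'; python3 -c "
from go import *
plan()
o=bot.observe()['ee_pos'];print(np.hypot(.729-o[0],o[2]+.019-.08), 1.29-np.arctan2(o[2]-.061,.729-o[0]))"
```

```text
clock: 36.52
ee_pos: [0.555, -0.0043, 0.2556]
ee_rot: [0.714, 0.7, 0.004, 0.004]
force: [21.1, -1.0, -15.1]
finger_gap: 0.0163
grasp_force: 79.0
t 36.52 p [ 0.555  -0.0043  0.2556] yawy -0.0198 F [ 21.1  -1.  -15.1] gap 0.0163 gf 79.0
0.2610689483084227 0.44865830995896516
```

```bash
python3 -m handwheel '[[0,0,0,0,0.073,-0.044,0.1],[0,0,0,0,0.07,-0.055,0.1],[0,0,0,0,0.072,-0.053,0.1],[0,0,0,0,0.074,-0.05,0.1],[0,0,0,0,0.076,-0.047,0.1],[0,0,0,0,0,0,0.1]]'; python3 -c "
from go import *
plan()
o=bot.observe()['ee_pos'];a=np.arccos((.729-o[0])/.27);print('theta',1.29-a,'off',.08+.27*np.sin(a)-o[2])"
```

```text
clock: 37.28
ee_pos: [0.5937, -0.0048, 0.2839]
ee_rot: [0.714, 0.7, -0.0, -0.001]
force: [8.9, -1.7, -11.4]
finger_gap: 0.016
grasp_force: 77.8
t 37.27 p [ 0.5937 -0.0048  0.2839] yawy -0.0193 F [  8.9  -1.7 -11.4] gap 0.016 gf 77.8
theta 0.24409018753372624 off 0.02972995996362654
```

```bash
python3 -m handwheel '[[0,0,0,0,0.079,-0.035,0.1],[0,0,0,0,0.081,-0.04,0.1],[0,0,0,0,0.082,-0.037,0.1],[0,0,0,0,0.083,-0.034,0.1],[0,0,0,0,0.084,-0.03,0.1],[0,0,0,0,0,0,0.1]]'; python3 -c "
from go import *
plan()
o=bot.observe()['ee_pos'];a=np.arccos((.729-o[0])/.27);print('theta',1.29-a,'off',.08+.27*np.sin(a)-o[2])"
```

```text
clock: 38.02
ee_pos: [0.6443, -0.0058, 0.3086]
ee_rot: [0.714, 0.7, 0.001, 0.002]
force: [3.6, -0.7, 2.6]
finger_gap: 0.0158
grasp_force: 75.6
t 38.02 p [ 0.6443 -0.0058  0.3086] yawy -0.0195 F [ 3.6 -0.7  2.6] gap 0.0158 gf 75.6
theta 0.03819057340387033 off 0.02778040831027756
```

```bash
(python3 -m handwheel '[[0,0,0,0,0.03,-0.009,0.1],[0,0,0,0,0.03,-0.009,0.1],[0,0,0,0,0,0,0.1]]'; python3 -m handwheel '[[0,0,0,0,0.02,-0.006,0.1],[0,0,0,0,0,0,0.1],[0,0,0,0,0,0,0.1]]') | grep -E "pos|force: \["
```

```text
ee_pos: [0.6498, -0.0059, 0.3104]
force: [1.6, -0.5, 6.3]
ee_pos: [0.6517, -0.0059, 0.3109]
force: [0.5, -1.2, 6.1]
```

```bash
python3 -m handwheel '[[0,0,0,0,0.015,-0.004,0.1],[0,0,0,0,0,0,0.1],[0,0,0,0,0,0,0.1]]'| grep -E "pos|force: \[";python3 -m handwheel '[[0,0,0,0,0.012,-0.003,0.1],[0,0,0,0,0,0,0.1],[0,0,0,0,0,0,0.1]]'| grep -E "pos|force: \["
```

```text
ee_pos: [0.6532, -0.0059, 0.3114]
force: [0.3, -1.3, 6.6]
ee_pos: [0.6543, -0.006, 0.3117]
force: [-0.5, -1.4, 7.1]
```

```bash
python3 -m handwheel '[[0,0,0,0,0.01,-0.002,0.1],[0,0,0,0,0,0,0.1],[0,0,0,0,0,0,0.1]]'| grep -E "pos|force: \[";python3 -m handwheel '[[0,0,0,0,0.01,0,0.1],[0,0,0,0,0,0,0.1],[0,0,0,0,0,0,0.1]]'| grep -E "pos|force: \["
```

```text
ee_pos: [0.6544, -0.006, 0.3118]
force: [-4.0, -0.8, 8.8]
ee_pos: [0.6544, -0.006, 0.3118]
force: [-6.8, -0.7, 10.0]
```

At the stop. Release and rise.

```bash
python3 -m handwheel '[[0,0,0,0,0,0,0.25],[0,0,0,0,0,0,0.5],[0,0,0,0,0,0,0.8],[0,0,0,0,0,0,0.8],[0,0,0,0,0,0,0.8],[0,0,0,0,0,-0.2,0.8],[0,0,0,0,0,-0.35,0.8],[0,0,0,0,0,-0.35,0.8],[0,0,0,0,0,-0.1,0.8],[0,0,0,0,-0.2,0,0.8],[0,0,0,0,-0.4,0,0.8],[0,0,0,0,-0.4,0,0.8],[0,0,0,0,-0.4,0,0.8],[0,0,0,0,-0.2,0,0.7],[0,0,0,0,0,0,0.7]]' 40; python3 -c "
from go import *
np.set_printoptions(precision=4,suppress=True)
plan(.4695,.054,.2,-.016)
c=bot.capture('top');s=bot.capture('scene');pickle.dump((c,s),open('a8.pkl','wb'))
cv2.imwrite('pics/c8.png',cv2.resize(np.hstack([c['frame'][150:250,220:340],s['frame'][175:275,240:360]]),None,fx=3.3,fy=3.3,interpolation=cv2.INTER_CUBIC))
for p in((.549,.054),(.548,-.01)):
  m=barmask(s,p,.06);print(m.sum(),fit(s,m,p,.0365))
"
```

```text
clock: 42.15
ee_pos: [0.4636, -0.0021, 0.4305]
ee_rot: [0.714, 0.7, -0.0, -0.0]
force: [0.4, 0.2, 0.0]
finger_gap: 0.0595
grasp_force: 0.0
shift units [0.468 0.041 1.921] world mm [   5.9   56.1 -230.5]
turn units [-0.01 -0.   -0.05]
t 42.15 p [ 0.4636 -0.0021  0.4305] yawy -0.0196 F [0.4 0.2 0. ] gap 0.0595 gf 0.0
870 (array([0.5388, 0.0253, 0.0633]), np.float64(442.106689453125))
870 (array([0.5368, 0.0006, 0.1586]), np.float64(408.3511962890625))
```

View pics/c8.png

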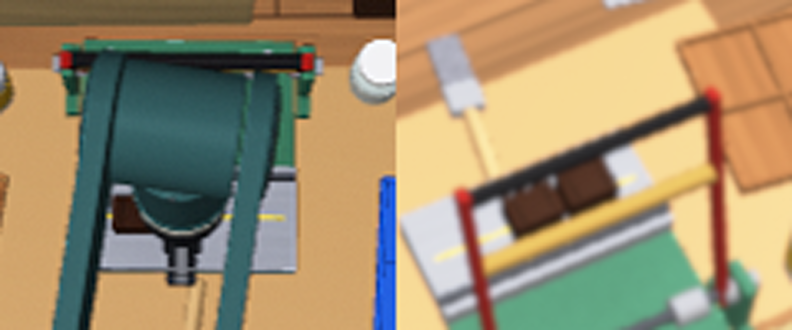

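The bars are unmoved and the lever is fully up. Fetch the right-hand bar at (.548,-.0105).

```bash
python3 -m handwheel '[[0,0,0,0,0,0.25,0.7],[0,0,0,0,0,0.45,0.7],[0,0,0,0,0,0.45,0.7],[0,0,0,0,0.1,0.45,0.7],[0,0,0,-0.03,0.25,0.45,0.7],[0,0,0,-0.03,0.25,0.3,0.7],[0,0,0,0,0.09,0.2,0.7],[0,0,0,0,0,0,0.7],[0,0,0,0,0,0,0.7]]'; python3 -c "
from go import *
plan(.5485,-.0105,.0465,-.016)"
```

```text
clock: 43.38
ee_pos: [0.5481, -0.0111, 0.125]
ee_rot: [0.714, 0.7, -0.0, -0.0]
force: [0.1, 0.2, 0.3]
finger_gap: 0.0598
grasp_force: 0.0
shift units [0.005 0.003 0.654] world mm [  0.4   0.6 -78.5]
turn units [-0.01  0.   -0.05]
t 43.38 p [ 0.5481 -0.0111  0.125 ] yawy -0.0193 F [0.1 0.2 0.3] gap 0.0598 gf 0.0
```

```bash
python3 -m handwheel '[[0,0,0,0,0,0.15,0.7],[0,0,0,0,0,0.25,0.7],[0,0,0,0,0,0.18,0.7],[0,0,0,0,0,0.07,0.7],[0,0,0,0,0,0,0.7],[0,0,0,0,0,0,0.4],[0,0,0,0,0,0,0.4],[0,0,0,0,0,0,0.3],[0,0,0,0,0,0,0.3],[0,0,0,0,0,0,0.3]]' 40; python3 -m handwheel '[[0,0,0,0,0,-0.15,0.3],[0,0,0,0,0,-0.3,0.3],[0,0,0,0,0,-0.3,0.3],[0,0,0,0,0,-0.1,0.3],[0,0,0,0,0,0,0.3]]'; python3 -c "
from go import *
plan(.5442,-.2935,.13,-.077)"
```

```text
clock: 44.62
ee_pos: [0.5492, -0.0113, 0.0483]
ee_rot: [0.714, 0.7, 0.001, 0.001]
force: [0.1, 0.5, 5.7]
finger_gap: 0.0435
grasp_force: 42.0
clock: 45.25
ee_pos: [0.5482, -0.0112, 0.1493]
ee_rot: [0.714, 0.7, 0.0, 0.001]
force: [-0.6, 0.4, -2.3]
finger_gap: 0.0431
grasp_force: 41.5
shift units [-2.353  0.012  0.162] world mm [  -4.  -282.3  -19.3]
turn units [0.02 0.   0.82]
t 45.25 p [ 0.5482 -0.0112  0.1493] yawy -0.0194 F [-0.6  0.4 -2.3] gap 0.0431 gf 41.5
```

```bash
python3 -m handwheel '[[0,0,0,-0.25,0,0,0.3],[0,0,0,-0.45,0,0,0.3],[0,0,0,-0.45,0,0,0.3],[0,0,0,-0.45,0,0,0.3],[0,0,0,-0.45,0,0,0.3],[0,0,0.4,-0.2,0,0.1,0.3],[0,0,0.42,-0.1,0,0.2,0.3],[0,0,0,0,0,0.2,0.3],[0,0,0,0,0,0.2,0.3],[0,0,0,0,0,0,0.3],[0,0,0,0,0,0,0.3]]'; python3 -c "
from go import *
plan(.5442,-.2935,.025,-.077)
c=bot.capture('top');s=bot.capture('scene');pickle.dump((c,s),open('a9.pkl','wb'))
cv2.imwrite('pics/c9.png',cv2.resize(np.hstack([c['frame'][170:270,280:420],s['frame'][220:320,140:280]]),None,fx=2.8,fy=2.8,interpolation=cv2.INTER_CUBIC))"
```

```text
clock: 46.62
ee_pos: [0.542, -0.2925, 0.0645]
ee_rot: [0.734, 0.68, -0.0, -0.001]
force: [0.0, 0.1, -1.3]
finger_gap: 0.0429
grasp_force: 41.3
shift units [-0.007  0.019  0.33 ] world mm [  2.2  -1.  -39.5]
turn units [-0.01 -0.01  0.01]
t 46.62 p [ 0.542  -0.2925  0.0645] yawy -0.0765 F [ 0.   0.1 -1.3] gap 0.0429 gf 41.3
```

View pics/c9.png

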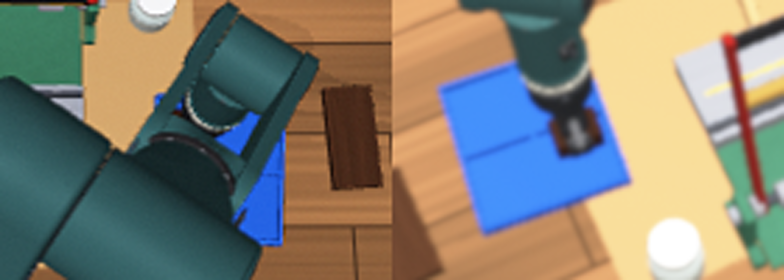

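The bar hangs over the far inner compartment (right half (575,135)). Lower by feel.

```bash
(python3 -m handwheel '[[0,0,0,-0.007,0.015,0.15,0.3],[0,0,0,0,0,0.14,0.3],[0,0,0,0,0,0.06,0.3],[0,0,0,0,0,0,0.3],[0,0,0,0,0,0,0.3]]'; python3 -m handwheel '[[0,0,0,0,0,0.015,0.3],[0,0,0,0,0,0,0.3]]';python3 -m handwheel '[[0,0,0,0,0,0.012,0.3],[0,0,0,0,0,0,0.3]]')| grep -E "pos|force: \["
```

```text
ee_pos: [0.5441, -0.2943, 0.023]
force: [-0.4, 0.5, -2.3]
ee_pos: [0.544, -0.2942, 0.0214]
force: [-0.2, 0.2, -1.3]
ee_pos: [0.5438, -0.2941, 0.0196]
force: [0.8, 0.0, -0.7]
```

```bash
(python3 -m handwheel '[[0,0,0,0,0,0.012,0.3],[0,0,0,0,0,0,0.3]]'; python3 -m handwheel '[[0,0,0,0,0,0.01,0.3],[0,0,0,0,0,0,0.3]]')| grep -E "pos|force: \["
```

```text
ee_pos: [0.544, -0.2941, 0.0183]
force: [-0.3, -0.5, -0.4]
ee_pos: [0.5439, -0.2942, 0.0182]
force: [-2.3, 1.4, 9.3]
```

```bash
python3 -m handwheel '[[0,0,0,0,0,-0.006,0.3],[0,0,0,0,0,0,0.45],[0,0,0,0,0,0,0.6],[0,0,0,0,0,0,0.66],[0,0,0,0,0,0,0.66],[0,0,0,0,0,-0.15,0.66],[0,0,0,0,0,-0.3,0.66],[0,0,0,0,0,-0.35,0.66],[0,0,-0.4,0,0,-0.2,0.66],[0,0,-0.4,0.2,0,0,0.66],[0,0,0,0.45,0,0,0.66],[0,0,0,0.45,0,0,0.66],[0,0,0,0.45,0,0,0.7],[0,0,0,0.45,0,0,0.7],[0,0,0,0.45,0,0,0.7],[0,0,0,0.3,0,0,0.7],[0,0,0,0.15,0,0,0.7],[0,0,0,0,0,0,0.7]]'; python3 -c "
from go import *
plan(.5495,.054,.0465,-.016)
c=bot.capture('top');s=bot.capture('scene');pickle.dump((c,s),open('a10.pkl','wb'))
cv2.imwrite('pics/c10.png',cv2.resize(np.hstack([c['frame'][170:270,280:420],s['frame'][180:280,180:350]]),None,fx=2.5,fy=2.5,interpolation=cv2.INTER_CUBIC))"
```

```text
clock: 50.6
ee_pos: [0.5509, 0.0549, 0.1372]
ee_rot: [0.714, 0.701, -0.001, -0.0]
force: [-0.2, 0.4, 0.1]
finger_gap: 0.0597
grasp_force: 0.0
shift units [-0.008 -0.011  0.756] world mm [ -1.4  -0.9 -90.7]
turn units [-0.02  0.   -0.03]
t 50.6 p [0.5509 0.0549 0.1372] yawy -0.0184 F [-0.2  0.4  0.1] gap 0.0597 gf 0.0
```

View pics/c10.png

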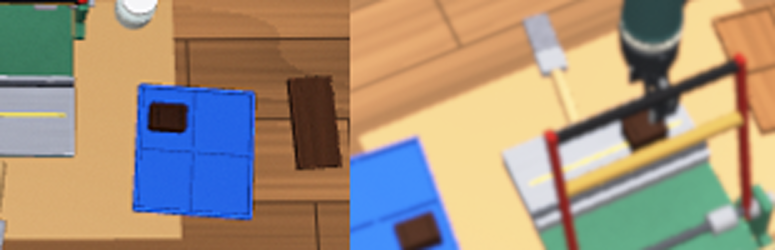

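Bar one lies flat within its compartment at (167,118); bar two waits on the bed beneath the gripper at (643,130).

```bash
python3 -m handwheel '[[0,0,0,-0.008,-0.01,0.2,0.7],[0,0,0,0,0,0.25,0.7],[0,0,0,0,0,0.2,0.7],[0,0,0,0,0,0.1,0.7],[0,0,0,0,0,0,0.7],[0,0,0,0,0,0,0.4],[0,0,0,0,0,0,0.4],[0,0,0,0,0,0,0.3],[0,0,0,0,0,0,0.3],[0,0,0,0,0,0,0.3]]' 40; python3 -m handwheel '[[0,0,0,0,0,-0.15,0.3],[0,0,0,0,0,-0.3,0.3],[0,0,0,0,0,-0.3,0.3],[0,0,0,0,0,-0.1,0.3],[0,0,0,0,0,0,0.3]]'; python3 -c "
from go import *
plan(.4425,-.2856,.13,-.077)"
```

```text
clock: 51.95
ee_pos: [0.5513, 0.0527, 0.0486]
ee_rot: [0.714, 0.7, 0.0, 0.001]
force: [-1.2, -1.5, 6.3]
finger_gap: 0.0433
grasp_force: 43.2
clock: 52.58
ee_pos: [0.5508, 0.053, 0.1499]
ee_rot: [0.714, 0.7, 0.0, 0.0]
force: [0.4, 0.5, -2.4]
finger_gap: 0.0432
grasp_force: 42.4
shift units [-2.84  -0.844  0.165] world mm [-108.3 -338.6  -19.9]
turn units [ 0.02 -0.    0.81]
t 52.58 p [0.5508 0.053  0.1499] yawy -0.0207 F [ 0.4  0.5 -2.4] gap 0.0432 gf 42.4
```

```bash
python3 -m handwheel '[[0,0,0,-0.25,-0.08,0,0.3],[0,0,0,-0.45,-0.13,0,0.3],[0,0,0,-0.45,-0.13,0,0.3],[0,0,0,-0.45,-0.13,0,0.3],[0,0,0,-0.45,-0.13,0,0.3],[0,0,0,-0.45,-0.13,0,0.3],[0,0,0.4,-0.25,-0.08,0.1,0.3],[0,0,0.42,-0.09,-0.03,0.2,0.3],[0,0,0,0,0,0.2,0.3],[0,0,0,0,0,0.2,0.3],[0,0,0,0,0,0,0.3],[0,0,0,0,0,0,0.3]]'; python3 -c "
from go import *
plan(.4425,-.2856,.022,-.077)"
```

```text
clock: 54.08
ee_pos: [0.4421, -0.2854, 0.0654]
ee_rot: [0.734, 0.679, -0.0, -0.001]
force: [-0.2, 0.4, -2.3]
finger_gap: 0.0434
grasp_force: 42.1
shift units [-0.002  0.004  0.362] world mm [  0.4  -0.2 -43.4]
turn units [-0.01 -0.01 -0.01]
t 54.08 p [ 0.4421 -0.2854  0.0654] yawy -0.078 F [-0.2  0.4 -2.3] gap 0.0434 gf 42.1
```

```bash
(python3 -m handwheel '[[0,0,0,0,0,0.15,0.3],[0,0,0,0,0,0.14,0.3],[0,0,0,0,0,0.065,0.3],[0,0,0,0,0,0,0.3],[0,0,0,0,0,0,0.3]]'; python3 -m handwheel '[[0,0,0,0,0,0.012,0.3],[0,0,0,0,0,0,0.3]]';python3 -m handwheel '[[0,0,0,0,0,0.012,0.3],[0,0,0,0,0,0,0.3]]')| grep -E "pos|force: \["
```

```text
ee_pos: [0.4429, -0.286, 0.0239]
force: [0.5, -0.6, -2.0]
ee_pos: [0.4425, -0.2857, 0.022]
force: [0.7, 0.5, -1.4]
ee_pos: [0.4423, -0.2856, 0.0202]
force: [0.3, 0.4, -1.1]
```

```bash
(python3 -m handwheel '[[0,0,0,0,0,0.012,0.3],[0,0,0,0,0,0,0.3]]'; python3 -m handwheel '[[0,0,0,0,0,0.012,0.3],[0,0,0,0,0,0,0.3]]')| grep -E "pos|force: \["
```

```text
ee_pos: [0.4423, -0.2856, 0.0187]
force: [-0.0, 0.6, -2.4]
ee_pos: [0.4424, -0.2856, 0.0185]
force: [-2.7, 1.5, 12.3]
```

Contact. Release, rise and move aside for a look.

```bash
python3 -m handwheel '[[0,0,0,0,0,-0.006,0.3],[0,0,0,0,0,0,0.45],[0,0,0,0,0,0,0.6],[0,0,0,0,0,0,0.66],[0,0,0,0,0,0,0.66],[0,0,0,0,0,-0.15,0.66],[0,0,0,0,0,-0.3,0.66],[0,0,0,0,0,-0.4,0.66],[0,0,0,0,0,-0.4,0.66],[0,0,0,0.2,0,-0.2,0.66],[0,0,0,0.45,0,0,0.66],[0,0,0,0.45,0,0,0.66],[0,0,0,0.45,0,0,0.7],[0,0,0,0.45,0,0,0.7],[0,0,0,0.2,0,0,0.7],[0,0,0,0,0,0,0.7]]'; python3 -c "
from go import *
c=bot.capture('top');s=bot.capture('scene')
cv2.imwrite('pics/c11.png',cv2.resize(np.hstack([c['frame'][150:290,160:420],s['frame'][150:290,140:400]]),None,fx=1.53,fy=1.53,interpolation=cv2.INTER_CUBIC))"
```

```text
clock: 57.7
ee_pos: [0.4627, -0.0209, 0.192]
ee_rot: [0.733, 0.68, -0.0, -0.0]
force: [0.5, -1.0, -0.5]
finger_gap: 0.06
grasp_force: 0.0
```

View pics/c11.png

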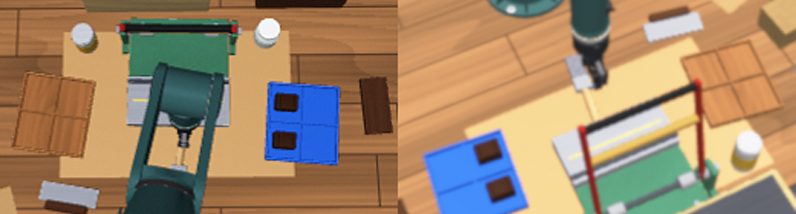

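Both bars lie flat in separate compartments ((286,103) and (284,140) in the top half). The lever is up, the stock tray is empty, and the other things are where they were.

```bash
python3 -c "
from plant import bot
print(bot.finish_job())"
```

```text
the job is handed in; nothing more can be done
None
```

Both brown bars were pressed on the yellow line for over two seconds at about 37 N on the handle, the lever was eased back up to its stop, the bars now lie flat in two compartments of the blue tray, and the job is handed in (no verdict was returned).

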